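Open the card case, lock its lid stay and stand the tall circuit card in the rack

ROBOT

A 6-joint arm with a two-finger parallel gripper is mounted at the origin on a cart in front of the work surface, level with it; the furniture and walls round the work are solid. World frame = base frame: x ahead of the robot, y to its left, z up, the work surface at z = 0. Lengths are in m, angles in degrees, forces in N, time in s.
With the tool pointing down it reaches from about 0.4 to 0.825 m from the base axis. Payload 7 kg.
Tool frame: the origin (TCP) lies midway between the tips of the shut fingers; the grasp point (between the pads) lies 19 mm behind it; z points along the fingers, y is the direction in which the jaws open and shut (so a half turn about z gives the same grasp; the last joint's range is limited). The gripper opens to 88 mm and grips with 3 to 60 N. Pads are 19 mm wide; open, the fingers measure 130 mm over their backs; the gripper's body (78 mm by 193 mm) begins 47 mm behind the grasp point.
Start: joints at [87.21, 20.546, 0.682, 0, -70.136, -16.507], TCP at [0.223, 0.637, 0.227] pointing down, gripper open.
Joint ranges: [-176.03, 176.03], [-82.01, 121.73], [-58.28, 71.71], [-173.87, 95.51], [-174.79, -0.11], [-173.66, 173.66]. Speed limits (degrees/s): [136.94, 136.94, 172.46, 180, 180, 180].

INTERFACE

Orientations are given as a 3x3 rotation matrix whose columns are the frame's x, y, z axes.
In Python, from rig import robot gives the robot as it stands. Calls block until the motion is done:
- robot.goto(position, orientation): joint-space move of the TCP to a pose.
- robot.servo_line(position, ori=None, speed=0.15): straight line of the TCP; ori=None keeps the orientation; speed is the mean speed in m/s.
- robot.movej(angles): joint-space move.
- robot.move_gripper(opening): opening from 0.0 (shut) to 1.0 (fully open); the grip force is fixed at half the most; returns when the fingers have stopped.
- robot.dwell(seconds).
- robot.ik(position, orientation): joint angles nearest the present ones, or None.
- robot.grab_frame(name): name is "side" or "top"; returns (picture, depth): 480x640x3 uint8, red, green, blue; 480x640 float32, m along the optical axis (not along the pixel's ray), 0 where there is no reading.
- robot.camera_info(name): a dict with "vfov" (degrees; the focal length in pixels is half the picture's height over the tangent of half this angle, whatever the lens; pixels are square), "cx", "cy" (the principal point, pixels), "k1" (the pictures are not rectified: a ray, as slopes to the right and down, at radius r is drawn at 1 + k1 r^2 times it, then the intrinsics apply), "view" (4x4, takes a point from world to camera coordinates). Camera axes: x right, y down, z forward; pixel columns grow to the right and rows downward; lengths in m; the calibration is good to about 2 mm. A picture is of the moment at which its call begins. camera_info takes no time and is no camera call.
A pose or a line that the arm cannot do raises robot.Unreachable and nothing moves.
- robot.job_done(): hands the job in, once; it reports no verdict.
Readings, each from a call of its own:
- robot.read_t(): time.
- robot.read_qpos(): joint angles.
- robot.read_qvel(): joint speeds.
- robot.read_effort(): joint torques, N m.
- robot.read_position(): TCP position.
- robot.read_tcp_rot(): TCP orientation.
- robot.read_force(): force on the tool from outside, world axes, zero at the start.
- robot.read_ft_torque(): the same for the moment, N m.
- robot.read_grip_width(): opening from 0.0 (shut) to 1.0 (fully open).
Only numpy, scipy, OpenCV 4.12 (cv2) and the standard library are available. Lean on these libraries where they do the work, as an engineer would, in place of code of your own. Each camera call takes 0.05 s, during which the arm holds its last target.

TASK

Put the tall circuit card away in the flip-top case. First raise the case's lid (it has a bow handle), then press the knuckle of the folding stay on the side of the case over its dead centre until it locks, so that the lid stays up unaided; then take the taller of the two cards out of the sloping stand and stand it on edge, right way up and fully down, in the free middle slot of the rack inside the case. Do not disturb the other cards or the things lying about.

Things in the scene. Friction and masses are not known exactly. Their poses are not given: they have to be found in the camera images.
- case: Grey flip-top sheet-metal case, fixed on the bench, 240 deep (x) x 220 wide (y) x 72 mm high; the shut lid adds 47 mm. Walls 4 mm. Origin: centre of its underside on the bench; x points from the handle side (front) to the hinge side (rear), y to the left seen from the front, z up. A rack inside holds cards on edge in three slots along x, at y = -60, 0 and +60; only the middle one is free.
- slot_mid (a point): Middle of the floor of the free middle slot: case x = -24 mm, 12 mm above the bench; axes as the case's. The slot runs along x and is two black guides, 55 mm before and behind here: 6 mm wide, mouth flared to 14 mm, ending 42 mm above this floor. A seated card lies along x (either way round), its centre 50 mm and top edge 100 mm above this point. Its neighbours' rails stand 50 mm off on each side, equally high.
- lid_hinge (a point): Middle of the lid's hinge line: case x = +120 mm, y = 0, 72 mm above the bench. The line runs along case y.
- lid_handle (a point): Middle of the bar of the steel bow handle on the lid's front edge; moves with the lid. Round bar, 10 mm thick, straight for 84 mm along case y, 38 mm clear of the lid's front face. Shut: 278 mm in front of and 23 mm above the hinge line, 95 mm above the bench; swings about the hinge line. Gripped across from above, the bar can turn between the fingers while the lid swings.
- lid (a joint): Opening angle of the lid, rad: 0 shut, grows as it opens; 1.34 with the stay straight (as far as it goes), about 1.33 locked. Lid 0.5 kg with a stiff hinge (0.22 N m): let go at 1.0 to 1.28 rad it stays where it is until pushed, below 0.85 rad it falls shut. Lifting at the handle takes about 4 N.
- stay (a joint): Angle of the knuckle of the folding stay, rad: 0 folded (lid shut), unfolds with the lid, helped by a light spring; 1.8 with the lid at 1.17; 2.61 with both links in line (dead centre); 2.77 at the stop just past dead centre, where it is locked. It counts as locked past 2.67.
- stay_knob (a point): Middle of the black round thumb knob (18 mm across, 24 mm long along case y) on the knuckle of the stay, outside the case's left side, case y = 123 to 147 mm; moves. Lid at 1.17 rad: about case x = +29 mm, 124 mm above the bench. Pressing it some 44 mm rearward and down (0.8 along case x, -0.6 z), under 10 N, unfolds the stay, lifts the lid its last degrees and locks, at about x = +69, 105 mm up.
- stay_pivot (a point): Lower pivot of the folding stay, on the case's left side: case x = +15, y = 110 mm, 45 mm above the bench. The stay is two flat steel links of 80 mm each, 13 mm wide: this pivot to the knuckle, and the knuckle to a pivot on the lid's side. The knuckle swings about this pivot, up and to the rear as the lid rises.
- stand: Low aluminium stand, fixed, 150 x 150 mm. Origin: midway between its two slots, on the bench; x points to its rear, here roughly to the robot's left. Slots along y at x = -34 and +34 mm, floors 20 mm above the bench. Cards lean 30 degrees from upright, top edge towards -x (roughly the robot's right), and slide out along that slant; grey guides reach 62 mm (front) and 44 mm (rear) up the card. Either card may be in either slot.
- tall_card_center (a point): Centre of the tall circuit card: 150 mm long (its x), 3.2 mm thick (its y), 100 mm high (its z, towards the rail), 0.1 to 0.21 kg, parts 7.5 mm high on the +y face. Grip it at the aluminium rail along its upper edge: 10 mm thick, 13 mm high, mid-height 43.5 mm from here along z. It starts leaning in the stand, lengthwise along the stand's y, 58 mm from the other card: open to 45 mm at most.
- small_card_center (a point): Centre of the small circuit card: same make, 126 mm long and only 78 mm high; stays in the stand.
- rack_card_1_center (a point): Centre of the card (like the tall one) standing in the case's slot at y = +60 mm; leave it.
- rack_card_2_center (a point): Centre of the card (like the tall one) standing in the case's slot at y = -60 mm; leave it.
- ipa_bottle: White dispenser bottle, 60 mm across, 146 mm high, upright, origin at the centre of its base; bystander.
- nest_plate: Light metal plate with dowels, 60 x 90 x 18 mm, origin at the centre of its underside; bystander.
- screwdriver_1: Small screwdriver lying flat, 173 mm long, 18 mm thick, origin at the centre of its underside; bystander.

How it is judged (in metres and radians):
On the way, in this order (a step that is already met when the one before it is completed fails the run):
1. the lid is raised at least 57 degrees (value of joint lid above 1 rad), for 0.2 s.
2. the stay is pressed past dead centre (knuckle past 2.67 rad) with the lid up (value of joint stay above 2.67 rad and value of joint lid above 1.28 rad), for 0.2 s.
3. the tall card is taken out of the sloping stand, with the lid locked up (all of step 2 and distance of tall_card_center from where it was at the start of the episode above 0.08 m), for 0.1 s.
At the end, for the whole second after the job is handed in: Lid up (past 1.28 rad), stay locked (knuckle past 2.67 rad); the tall card stands rail up in the case's middle slot, bottomed (centre within 54 mm of the slot floor), within 6 mm of the slot sideways and 15 mm lengthways, upright within 8 degrees; all at rest (all of step 2 and x of tall_card_center in the frame of slot_mid between -0.015 and 0.015 m and y of tall_card_center in the frame of slot_mid between -0.006 and 0.006 m and z of tall_card_center in the frame of slot_mid between 0.044 and 0.054 m and angle between tall_card_center's own z axis and vertical below 0.14 rad and angle between the x axis of tall_card_center and the x axis of slot_mid, either way round below 0.08 rad and linear speed of tall_card below 0.02 m/s and velocity of joint lid between -0.05 and 0.05 rad/s); the robot touches nothing.
It fails at once if a card already in the rack is moved more than 15 mm (distance of any of rack_card_1_center, rack_card_2_center from where it was at the start of the episode above 0.015 m).
It fails at once if the small card in the stand is moved more than 20 mm (distance of small_card_center from where it was at the start of the episode above 0.02 m).
It fails at once if the bottle, the plate or the screwdriver are moved more than 20 mm (distance of any of ipa_bottle, nest_plate, screwdriver_1 from where it was at the start of the episode above 0.02 m).
It also fails if it takes over 72 s, if anything falls off the work surface, if the arm or the gripper's body presses on something with over 40 N, if the wrist force passes 120 N, or if a joint passes its speed limit or range.

## Working session

There is one attempt and no reset: what is moved stays moved. The work goes in short steps, each a Python script; the robot and the scene stay as the last script left them, time stands still between calls to the robot, and variables do not carry over. Pictures are saved under pics/ and viewed, and the job is handed in when it is done.

```bash
ls; mkdir -p pics; python3 - <<'E'
from rig import robot
import cv2,numpy as np
for n in("side","top"):
    p,d=robot.grab_frame(n); cv2.imwrite(f"pics/{n}0.png",p[:,:,::-1]); np.save(f"{n}0_d.npy",d);np.save(f"{n}0_p.npy",p)
    print(n,robot.camera_info(n),(d>0).mean(),d[d>0].min(),d.max())
print(robot.read_t(),robot.read_position(),robot.read_tcp_rot())
E
```

```text
pics
side {'vfov': 54.07845454122038, 'cx': 329.7214486885287, 'cy': 232.17200929306446, 'k1': -0.03910452372781825, 'view': array([[ 0.48596301, -0.87379665, -0.01787083, -0.3680036 ],
       [-0.53706116, -0.28243081, -0.79485731,  0.33431814],
       [ 0.68949638,  0.39586898, -0.60653317,  0.84304356],
       [ 0.        ,  0.        ,  0.        ,  1.        ]])} 0.9958626302083333 0.5485258 3.8184433
top {'vfov': 42.08133767783731, 'cx': 319.13358376620516, 'cy': 228.72612120953502, 'k1': -0.07252421148634908, 'view': array([[ 0.02489084, -0.99966333,  0.00732638, -0.11673752],
       [-0.99392388, -0.02553261, -0.1070673 ,  0.58656205],
       [ 0.10721832, -0.00461687, -0.99422478,  1.60896483],
       [ 0.        ,  0.        ,  0.        ,  1.        ]])} 0.9960091145833333 1.1045665 2.5591936
0.1 [0.22295999 0.63664758 0.22569606] [[ 9.43776219e-01 -3.30584817e-01 -3.57803895e-04]
 [-3.30584978e-01 -9.43775090e-01 -1.46700473e-03]
 [ 1.47283088e-04  1.50280877e-03 -9.99998860e-01]]
```

View pics/side0.png

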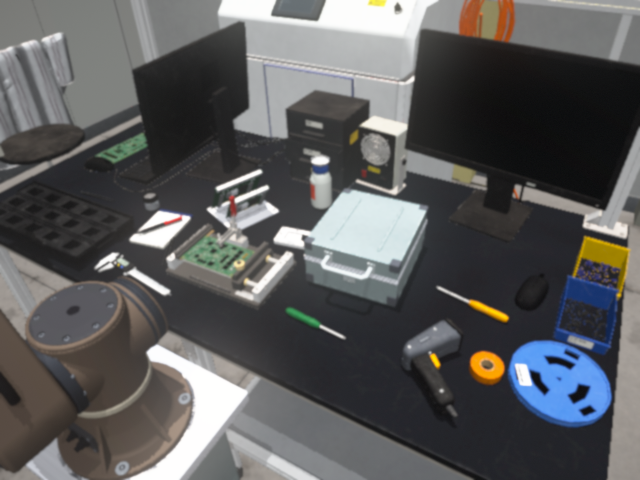

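View pics/top0.png

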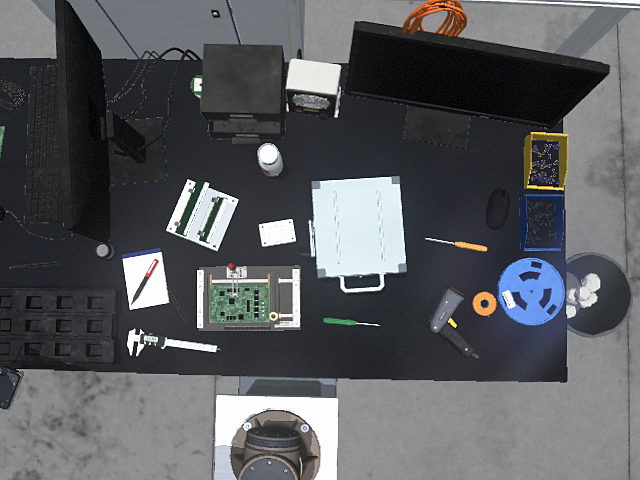

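```bash
cat > h.py <<'E'
import numpy as np,cv2
from rig import robot
def K(n):
    c=robot.camera_info(n); f=240/np.tan(np.radians(c['vfov']/2)); return f,c['cx'],c['cy'],c['k1'],np.array(c['view'])
def proj(n,P):
    f,cx,cy,k1,V=K(n); P=np.atleast_2d(P); c=P@V[:3,:3].T+V[:3,3]; s=c[:,:2]/c[:,2:]; s=s*(1+k1*(s**2).sum(1,keepdims=True)); return s*f+[cx,cy]
def slopes(n,uv):
    f,cx,cy,k1,V=K(n); d=(np.atleast_2d(uv).astype(float)-[cx,cy])/f; s=d.copy()
    for _ in range(20): s=d/(1+k1*(s**2).sum(1,keepdims=True))
    return s
def ray(n,uv):
    V=K(n)[4]; s=slopes(n,uv); d=np.c_[s,np.ones(len(s))]@V[:3,:3]; o=-V[:3,:3].T@V[:3,3]; return o,d
def onplane(n,uv,z):
    o,d=ray(n,uv); return o+d*((z-o[2])/d[:,2])[:,None]
def cloud(n,D):
    v,u=np.mgrid[:480,:640]; o,d=ray(n,np.c_[u.ravel(),v.ravel()]); P=o+d*D.ravel()[:,None]; P[D.ravel()==0]=np.nan; return P.reshape(480,640,3)
def tri(uvs):
    A=np.zeros((3,3));b=np.zeros(3)
    for n,uv in uvs:
        o,d=ray(n,uv); d=d[0]/np.linalg.norm(d[0]); M=np.eye(3)-np.outer(d,d); A+=M;b+=M@o
    return np.linalg.solve(A,b)
def crop(n,p,x0,y0,w,h,s,name):
    cv2.imwrite('pics/'+name,cv2.resize(p[y0:y0+h,x0:x0+w,::-1],None,fx=s,fy=s,interpolation=cv2.INTER_CUBIC))
E
python3 - <<'E'
from h import *
p=np.load('top0_p.npy');q=np.load('side0_p.npy')
crop('top',p,150,170,260,195,3,'t_crop0.png')
crop('side',q,190,160,250,150,3.2,'s_crop0.png')
P=cloud('top',np.load('top0_d.npy'))
for uv in [(360,230),(320,190),(400,270),(361,290),(200,210),(190,200),(450,300),(150,270)]: print(uv,P[uv[1],uv[0]].round(4))
P=cloud('side',np.load('side0_d.npy'))
for uv in [(370,230),(235,205),(245,190)]: print(uv,P[uv[1],uv[0]].round(4))
E
```

```text
(360, 230) [ 0.5786 -0.2028  0.1262]
(320, 190) [ 0.6773 -0.1012  0.1208]
(400, 270) [ 0.4821 -0.304   0.1219]
(361, 290) [ 0.4308 -0.21    0.0993]
(200, 210) [0.6339 0.2181 0.0103]
(190, 200) [0.6557 0.24   0.041 ]
(450, 300) [ 0.4109 -0.442   0.0611]
(150, 270) [0.4693 0.3394 0.0289]
(370, 230) [ 0.5679 -0.2134  0.119 ]
(235, 205) [0.4815 0.1051 0.1403]
(245, 190) [0.6663 0.2311 0.0429]
```

View pics/t_crop0.png

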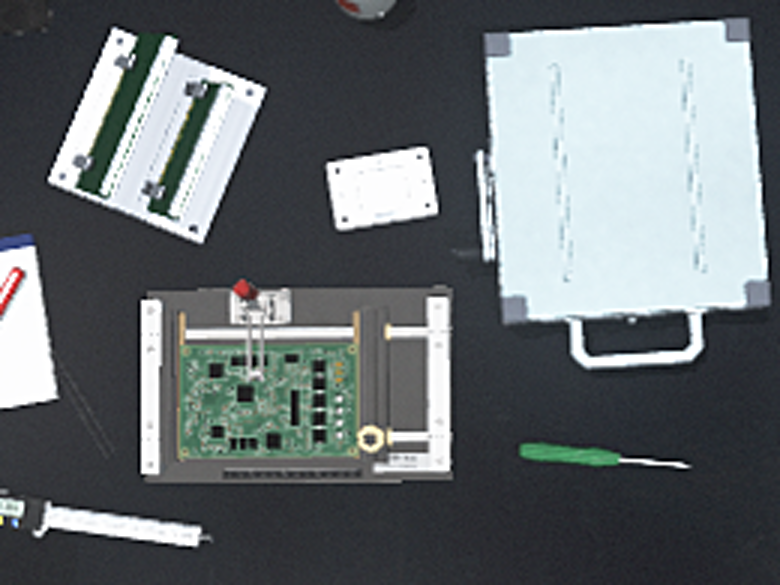

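View pics/s_crop0.png

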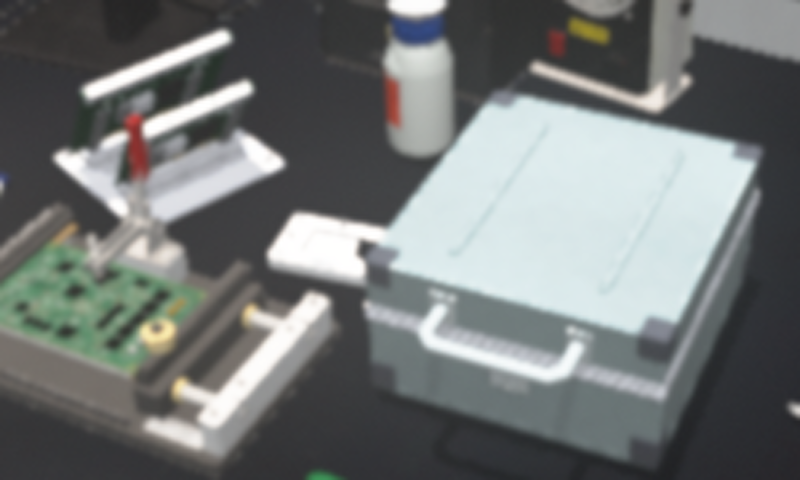

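```bash
python3 - <<'E'
from h import *
print('cam',ray('top',[[320,240]])[0],ray('side',[[320,240]])[0])
c=np.array([[485,33],[748,18],[769,304],[503,322]])/3+[150,170]
W=onplane('top',c,0.119);print(W.round(4)); 
for i in range(4): print(np.linalg.norm(W[i]-W[(i+1)%4])[...].round(4))
# handle bar ends
hb=np.array([[580,361],[698,356]])/3+[150,170]
H=onplane('top',hb,0.095);print(H.round(4))
# fit lid by mask
p=np.load('top0_p.npy');hsv=cv2.cvtColor(p,cv2.COLOR_RGB2HSV)
for uv in [(360,230),(316,185)]: print(p[uv[1],uv[0]],hsv[uv[1],uv[0]])
D=np.load('top0_d.npy');P=cloud('top',D)
m=((P[:,:,2]>0.10)&(P[:,:,2]<0.14)).astype(np.uint8); m[:,:300]=0;m[:,420:]=0;m[:160]=0;m[300:]=0
m[278:]=0
n,l,s,ce=cv2.connectedComponentsWithStats(m);k=1+s[1:,4].argmax();print(s[k])
ct=cv2.findContours((l==k).astype(np.uint8),0,2)[0][0][:,0]
Wc=onplane('top',ct,0.119)[:,:2]
r=cv2.minAreaRect(Wc.astype(np.float32)*1000);print(r)
E
```

```text
cam [ 0.41339321 -0.09429337  1.66332959] [-0.22289006 -0.56087336  0.77049257]
[[ 0.7    -0.0797  0.119 ]
 [ 0.7187 -0.3001  0.119 ]
 [ 0.4793 -0.3202  0.119 ]
 [ 0.4591 -0.1008  0.119 ]]
0.2212
0.2402
0.2202
0.2418
[[ 0.4289 -0.166   0.095 ]
 [ 0.4355 -0.2646  0.095 ]]
[223 239 244] [ 97  22 244]
[127 137 151] [108  41 151]
[ 312  176   95  102 8454]
((588.055908203125, -199.91452026367188), (246.29197692871094, 222.6055450439453), 4.682909965515137)
```

```bash
python3 - <<'E'
from h import *
p=np.load('top0_p.npy');q=np.load('side0_p.npy')
crop('top',p,160,170,90,90,8,'t_stand.png')
crop('side',q,200,160,90,80,8,'s_stand.png')
E
```

```text
(no output)
```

View pics/t_stand.png

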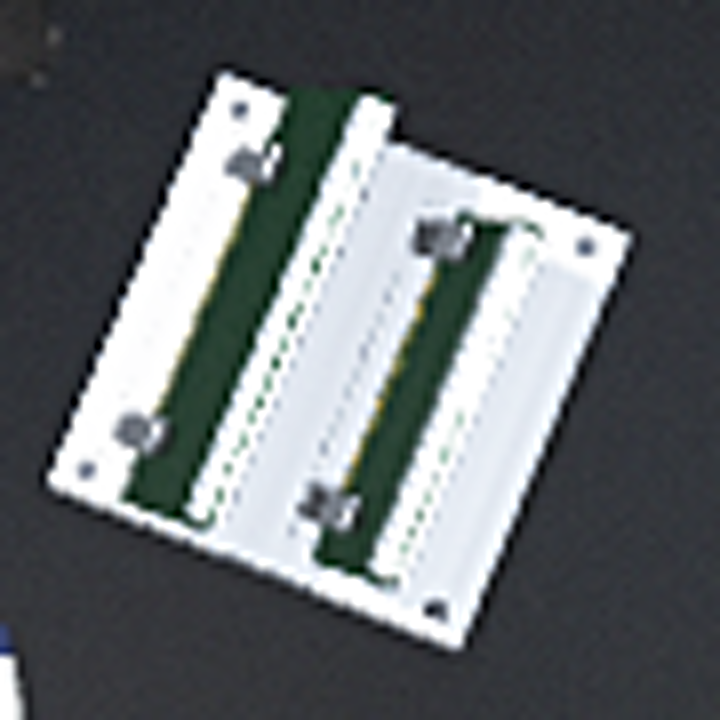

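View pics/s_stand.png

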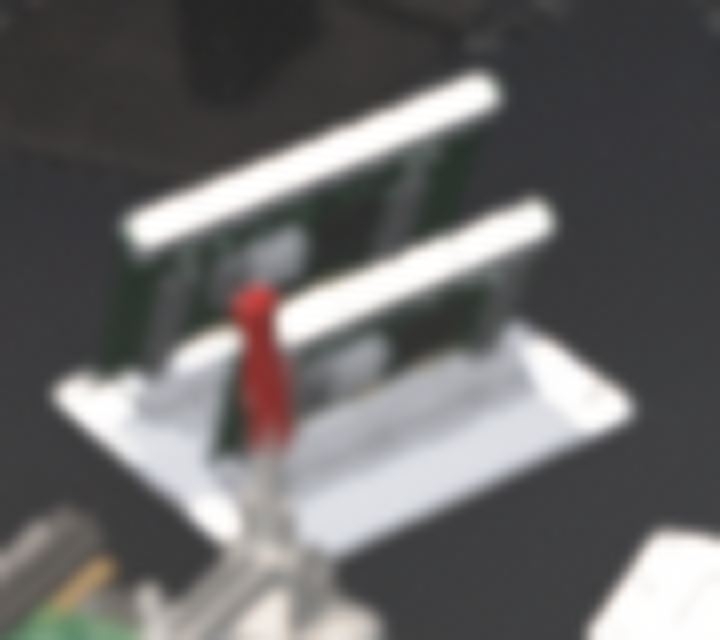

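```bash
python3 - <<'E'
from h import *
c=np.array([[222,72],[632,235],[460,648],[48,485]])/8+[160,170]
for z in (0.004,0.008,):
    W=onplane('top',c,z)[:,:2]; print(z,W.round(4).tolist(),[np.linalg.norm(W[i]-W[(i+1)%4]).round(4) for i in range(4)])
    C=W.mean(0)
    y=((W[3]-W[0])+(W[2]-W[1])); x=((W[0]-W[1])+(W[3]-W[2])); print(C,np.degrees(np.arctan2(y[1],y[0]))+90,np.degrees(np.arctan2(x[1],x[0])))
    yaw=np.arctan2(x[1],x[0]); yaw=(yaw+np.arctan2(y[1],y[0])+np.pi/2)/2
    R=np.array([[np.cos(yaw),-np.sin(yaw)],[np.sin(yaw),np.cos(yaw)]])
t=lambda a:np.array(a)/8+[160,170]
s=lambda a:np.array(a)/8+[200,160]
for a,b in [((378,99),(487,92)),((198,508),(140,232)),((288,303),(313,161)),((522,232),(540,218)),((385,572),(185,360))]:
    X=tri([('top',t(a)),('side',s(b))]); print(X.round(4), (R.T@(X[:2]-C)).round(4), (proj('top',X)-t(a)).round(1))
for xx,hgt in((34,93.5),(-34,71.5)):
    P=np.array([(xx-hgt*.5)/1000,0]);z=.02+hgt*.000866
    Wp=np.r_[C+R@P,z]; print('pred rail',Wp.round(4),(proj('top',Wp)-[160,170])*8,(proj('side',Wp)-[200,160])*8)
P=cloud('top',np.load('top0_d.npy')); print('bottle',P[145:175,255:285][15,15], onplane('top',[[270,158]],.146)); 
Q=P[300-60:300,200:320];m=P[:,:,2]; 
r=P[262:300,225:290].reshape(-1,3);r=r[r[:,2]>.09];print('clamp',r.min(0),r.max(0))
E
```

```text
0.004 [[0.7184, 0.2565], [0.6662, 0.1155], [0.5256, 0.1675], [0.5767, 0.3083]] [np.float64(0.1504), np.float64(0.1499), np.float64(0.1498), np.float64(0.1509)]
[0.62172913 0.21195157] 249.80580549031293 69.88332835981778
0.008 [[0.7177, 0.2557], [0.6656, 0.115], [0.5254, 0.1669], [0.5763, 0.3074]] [np.float64(0.1501), np.float64(0.1495), np.float64(0.1494), np.float64(0.1505)]
[0.62122691 0.21121333] 249.80580549031293 69.88332835981778
[0.6927 0.1854 0.1032] [-0.076  -0.0004] [[ 0. -0.]]
[0.5616 0.2355 0.1034] [ 0.0644 -0.0023] [[ 0.3 -0.3]]
[0.6265 0.2112 0.1031] [-0.005  -0.0018] [[-0.1  0.1]]
[0.6547 0.1395 0.0847] [-0.0562  0.0557] [[ 0.4 -0.3]]
[0.5377 0.1872 0.082 ] [0.0701 0.0513] [[-2.9  2.4]]
pred rail [0.6332 0.2068 0.101 ] [[303.31738219 283.81744848]] [[336.56447966 160.3288416 ]]
pred rail [0.6867 0.1872 0.0819] [[382.92245751 129.12810382]] [[479.39304304 150.24176294]]
bottle [0.74704823 0.02531141 0.13704751] [[0.75014275 0.02478468 0.146     ]]
clamp [0.41028832 0.09968349 0.09049757] [0.48690622 0.11976599 0.1655675 ]
```

```bash
python3 - <<'E'
from h import *
C=np.array([.6215,.2116]);yaw=np.radians(69.85)
R=np.array([[np.cos(yaw),-np.sin(yaw)],[np.sin(yaw),np.cos(yaw)]])
for n,win in(('top',(170,260,160,250)),('side',(160,240,200,290))):
    D=np.load(n+'0_d.npy');p=np.load(n+'0_p.npy');P=cloud(n,D)[win[0]:win[1],win[2]:win[3]].reshape(-1,3);c=p[win[0]:win[1],win[2]:win[3]].reshape(-1,3).astype(int)
    L=np.c_[(P[:,:2]-C)@R,P[:,2]]
    g=(c[:,1]>c[:,0]+15)&(c[:,1]<110)&(abs(L[:,1])<.06)
    for lo,hi in((-.08,-.0),( -.0,.08)) : pass
    print(n,'green',g.sum()); 
    G=L[g]; 
    for z0 in np.arange(.01,.12,.01):
        k=G[(G[:,2]>z0)&(G[:,2]<z0+.01)]
        if len(k): print(round(z0,2),len(k),np.round(np.sort(k[:,0])[::max(1,len(k)//8)],3))
    w=(c.min(1)>200)&(abs(L[:,1])<.06)&(L[:,2]>.06)
    print('white z,x');k=L[w]; print(k[np.argsort(k[:,0])][::max(1,len(k)//25)].round(4))
E
```

```text
top green 535
0.01 1 [-0.021]
0.02 27 [-0.026 -0.025 -0.024 -0.024 -0.023 -0.023 -0.021  0.044  0.045]
0.03 74 [-0.031 -0.029 -0.027 -0.027 -0.025  0.039  0.041  0.042  0.044]
0.04 101 [-0.037 -0.034 -0.033 -0.031 -0.028  0.034  0.036  0.037  0.039]
0.05 120 [-0.042 -0.039 -0.038 -0.037 -0.034  0.028  0.03   0.031]
0.06 98 [-0.045 -0.043 -0.042 -0.041  0.022  0.024  0.025  0.026  0.028]
0.07 66 [-0.047  0.015  0.017  0.017  0.018  0.019  0.02   0.021  0.022]
0.08 43 [-0.056  0.012  0.013  0.013  0.014  0.014  0.014  0.015  0.016]
0.09 2 [0.011 0.011]
0.1 3 [-0.002 -0.002 -0.001]
white z,x
[[-0.0639  0.0503  0.0922]
 [-0.0618 -0.0439  0.0822]
 [-0.0608  0.0124  0.0859]
 [-0.0603 -0.0348  0.0838]
 [-0.0594  0.0487  0.086 ]
 [-0.0587 -0.0394  0.0857]
 [-0.0578 -0.0417  0.0862]
 [-0.057   0.0029  0.0866]
 [-0.0562  0.0085  0.0844]
 [-0.0551 -0.0253  0.0961]
 [-0.0544 -0.0041  0.0881]
 [-0.0534  0.0425  0.0822]
 [-0.0524  0.0322  0.0852]
 [-0.0508 -0.0114  0.085 ]
 [-0.0056  0.0344  0.1087]
 [-0.0042  0.032   0.1071]
 [-0.0038 -0.0279  0.1075]
 [-0.0033  0.0488  0.1079]
 [-0.0017 -0.0307 
[... 278 characters left out ...]
-0.0619  0.0095  0.0875]
 [-0.061  -0.0393  0.0852]
 [-0.0603 -0.0234  0.0853]
 [-0.0598 -0.008   0.0884]
 [-0.059  -0.0346  0.0895]
 [-0.0584 -0.0218  0.0882]
 [-0.0578  0.0362  0.0814]
 [-0.0568  0.0294  0.081 ]
 [-0.0563 -0.0039  0.0886]
 [-0.0553  0.046   0.0877]
 [-0.0542 -0.0081  0.0858]
 [-0.053   0.0352  0.0881]
 [-0.0074 -0.0184  0.105 ]
 [-0.0045 -0.0569  0.1076]
 [-0.0037  0.0019  0.1053]
 [-0.0029 -0.0543  0.1048]
 [-0.0025 -0.0022  0.1063]
 [-0.0021 -0.0421  0.1092]
 [-0.0017 -0.0379  0.1011]
 [-0.0011  0.0473  0.1071]
 [-0.0005 -0.0394  0.1064]
 [-0.0002  0.0372  0.1087]
 [ 0.0004  0.0153  0.1057]
 [ 0.0012  0.052   0.108 ]
 [ 0.0018 -0.034   0.1044]
 [ 0.0027 -0.0115  0.1034]]
```

```bash
cat >> h.py <<'E'
YC=np.radians(4.9); CC=np.array([.589,-.2005])
cx_=np.array([np.cos(YC),np.sin(YC),0]); cy_=np.array([-np.sin(YC),np.cos(YC),0]); zz=np.array([0,0,1.])
def case(x,y,z): return np.r_[CC,0]+cx_*x+cy_*y+zz*z
YS=np.radians(69.85); SC=np.array([.6215,.2116])
sx_=np.array([np.cos(YS),np.sin(YS),0]); sy_=np.array([-np.sin(YS),np.cos(YS),0])
def stand(x,y,z): return np.r_[SC,0]+sx_*x+sy_*y+zz*z
def ori(z,y):
    z=z/np.linalg.norm(z); y=y-z*(y@z); y=y/np.linalg.norm(y); return np.c_[np.cross(y,z),y,z]
def handle(th):
    f=.278*np.cos(th)-.023*np.sin(th); h=.278*np.sin(th)+.023*np.cos(th); return case(.120-f,0,.072+h)
def snap(tag):
    for n in('side','top'):
        p,d=robot.grab_frame(n); cv2.imwrite(f"pics/{n}_{tag}.png",p[:,:,::-1]); np.save(f"{n}_{tag}_d.npy",d);np.save(f"{n}_{tag}_p.npy",p)
E
python3 - <<'E'
from h import *
for n in('top','side'):
    D=np.load(n+'0_d.npy');p=np.load(n+'0_p.npy');P=cloud(n,D).reshape(-1,3);c=p.reshape(-1,3).astype(int)
    q=P-np.r_[SC,0]; L=np.c_[q@sx_,q@sy_,P[:,2]]
    w=(c.min(1)>150)&(abs(L[:,0])<.008)&(L[:,2]>.095)&(L[:,2]<.12)&(abs(L[:,1])<.1); print(n,w.sum(),np.percentile(L[w,1],[0,2,50,98,100]))
    g=(c[:,1]>c[:,0]+12)&(c[:,1]<110)&(abs(L[:,1])<.1)&(L[:,2]>.03)&(L[:,2]<.11)&(L[:,0]>.0)&(L[:,0]<.045); print('g',g.sum(),np.percentile(L[g,1],[0,2,50,98,100]) if g.any() else'')
for s in (1,-1):
    O=ori(-zz,s*cx_)
    print(s,[None if robot.ik(handle(t)-zz*.019,O) is None else robot.ik(handle(t)-zz*.019,O).round(0).tolist() if hasattr(robot.ik(handle(t)-zz*.019,O),'round') else robot.ik(handle(t)-zz*.019,O) for t in(0,.4,.8,1.17)])
    zt=-(-.5*sx_+.866*zz); O=ori(zt,s*np.array(.866*sx_+.5*zz)); g=stand(.0025,-.003,.101)
    for e in(0,.11): print('card',robot.ik(g+zt*(.019-e),O))
    O=ori(-zz,s*cy_)
    for z in(.0865,.24): print('slot',robot.ik(case(-.024,0,z),O))
    O=ori(.643*cx_-.766*zz,s*cy_)
    for x,z in((.0,.15),(.029,.124),(.069,.105)): print('knob',robot.ik(case(x,.146,z),O))
E
```

```text
top 250 [-0.07532448 -0.07281036 -0.00478781  0.06456635  0.06735732]
g 393 [-0.08016812 -0.07708461 -0.00363956  0.06844761  0.07067293]
side 199 [-0.07707825 -0.07207708 -0.00221137  0.065096    0.06961443]
g 0 
1 [[-3.0, 12.0, -35.0, 0.0, -44.0, -172.0], [-2.0, 7.0, -24.0, 0.0, -59.0, -173.0], [-1.0, 9.0, -9.0, 0.0, -72.0, -174.0], None]
card [  20.65269435   21.1659735   -12.39102554  -34.97330128  -41.32409462
 -107.19447728]
card [  16.84763554   12.97017024  -10.96043314  -30.814172    -51.22123702
 -110.54114617]
slot [ -1.08634607  20.71722019 -19.11549678   0.         -50.16728303
 -84.01365393]
slot [ -1.08634607  13.08938992  -7.9885768    0.         -68.92203329
 -84.01365393]
knob None
knob None
knob None
-1 [[-3.0, 12.0, -35.0, 0.0, -44.0, 8.0], [-2.0, 7.0, -24.0, 0.0, -59.0, 7.0], [-1.0, 9.0, -9.0, 0.0, -72.0, 6.0], [-1.0, 16.0, 6.0, 0.0, -80.0, 5.0]]
card [ 20.65269435  21.1659735  -12.39102554 -34.97330128 -41.32409462
  72.80552272]
card [ 16.84763554  12.97017024 -10.96043314 -30.814172   -51.22123702
  69.45885383]
slot [ -1.08634607  20.71722019 -19.11549678   0.         -50.16728303
  95.98634607]
slot [ -1.08634607  13.08938992  -7.9885768    0.         -68.92203329
  95.98634607]
knob None
knob None
knob None
```

```bash
python3 - <<'E'
from h import *
for s in (1,-1):
  for a in (0,10,20,30,40):
    for nm,yv in(('y',cy_),('x',cx_)):
      O=ori(np.sin(np.radians(a))*cx_-np.cos(np.radians(a))*zz,s*yv)
      r=[]
      for x,z in((.0,.17),(.02,.13),(.045,.12),(.06,.11)):
        j=robot.ik(case(x,.146,z),O); r.append(None if j is None else j.round(0).tolist())
      print(s,a,nm,r)
E
```

```text
1 0 y [[14.0, 14.0, -16.0, 0.0, -60.0, -99.0], [14.0, 18.0, -17.0, 0.0, -55.0, -99.0], [13.0, 21.0, -14.0, 0.0, -55.0, -98.0], [13.0, 22.0, -13.0, 0.0, -55.0, -98.0]]
1 0 x [[14.0, 14.0, -16.0, 0.0, -60.0, 171.0], [14.0, 18.0, -17.0, 0.0, -55.0, 171.0], [13.0, 21.0, -14.0, 0.0, -55.0, 172.0], [13.0, 22.0, -13.0, 0.0, -55.0, 172.0]]
1 10 y [[15.0, 8.0, -25.0, 2.0, -46.0, -102.0], [15.0, 13.0, -26.0, 3.0, -41.0, -102.0], [14.0, 15.0, -24.0, 2.0, -41.0, -101.0], [14.0, 17.0, -22.0, 2.0, -40.0, -101.0]]
1 10 x [[15.0, 8.0, -25.0, 2.0, -46.0, 168.0], [15.0, 13.0, -26.0, 3.0, -41.0, 168.0], [14.0, 15.0, -24.0, 2.0, -41.0, 169.0], [14.0, 17.0, -22.0, 2.0, -40.0, 169.0]]
1 20 y [[16.0, 3.0, -36.0, 8.0, -31.0, -107.0], [16.0, 8.0, -37.0, 9.0, -25.0, -108.0], [15.0, 11.0, -35.0, 9.0, -25.0, -108.0], [15.0, 13.0, -34.0, 9.0, -24.0, -107.0]]
1 20 x [[16.0, 3.0, -36.0, 8.0, -31.0, 163.0], [16.0, 8.0, -37.0, 9.0, -25.0, 162.0], [15.0, 11.0, -35.0, 9.0, -25.0, 162.0], [15.0, 13.0, -34.0, 9.0, -24.0, 163.0]]
1 30 y [[15.0, -1.0, -52.0, 28.0, -11.0, -127.0], None, None, None]
1 30 x [[15.0, -1.0, -52
[... 597 characters left out ...]
]
-1 10 x [[15.0, 8.0, -25.0, 2.0, -46.0, -12.0], [15.0, 13.0, -26.0, 3.0, -41.0, -12.0], [14.0, 15.0, -24.0, 2.0, -41.0, -11.0], [14.0, 17.0, -22.0, 2.0, -40.0, -11.0]]
-1 20 y [[16.0, 3.0, -36.0, 8.0, -31.0, 73.0], [16.0, 8.0, -37.0, 9.0, -25.0, 72.0], [15.0, 11.0, -35.0, 9.0, -25.0, 72.0], [15.0, 13.0, -34.0, 9.0, -24.0, 73.0]]
-1 20 x [[16.0, 3.0, -36.0, 8.0, -31.0, -17.0], [16.0, 8.0, -37.0, 9.0, -25.0, -18.0], [15.0, 11.0, -35.0, 9.0, -25.0, -18.0], [15.0, 13.0, -34.0, 9.0, -24.0, -17.0]]
-1 30 y [[15.0, -1.0, -52.0, 28.0, -11.0, 53.0], None, None, None]
-1 30 x [[15.0, -1.0, -52.0, 28.0, -11.0, -37.0], None, None, None]
-1 40 y [None, None, None, None]
-1 40 x [None, None, None, None]
```

```bash
python3 - <<'E'
from h import *
O=ori(-zz,-cx_); t0=robot.read_t()
robot.move_gripper(.27)
robot.goto(np.array([.45,.15,.33]),O)
print(robot.read_t(),robot.read_position())
robot.goto(handle(0)+zz*.06,O)
robot.servo_line(handle(0)-zz*.019,speed=.1)
print(robot.read_t(),robot.read_position(),handle(0)-zz*.019,robot.read_force(),robot.read_grip_width())
snap('h1')
p=np.load('side_h1_p.npy'); crop('side',p,270,180,180,135,4,'s_h1c.png')
p=np.load('top_h1_p.npy'); crop('top',p,270,180,180,135,4,'t_h1c.png')
E
```

```text
3.225 [0.45001623 0.15071414 0.3296431 ]
5.6667 [ 0.43207738 -0.2139894   0.07647536] [ 0.43157744 -0.21399587  0.076     ] [ 0.20448043 -0.82949966  0.66905216] 0.26959519023905454
```

View pics/s_h1c.png

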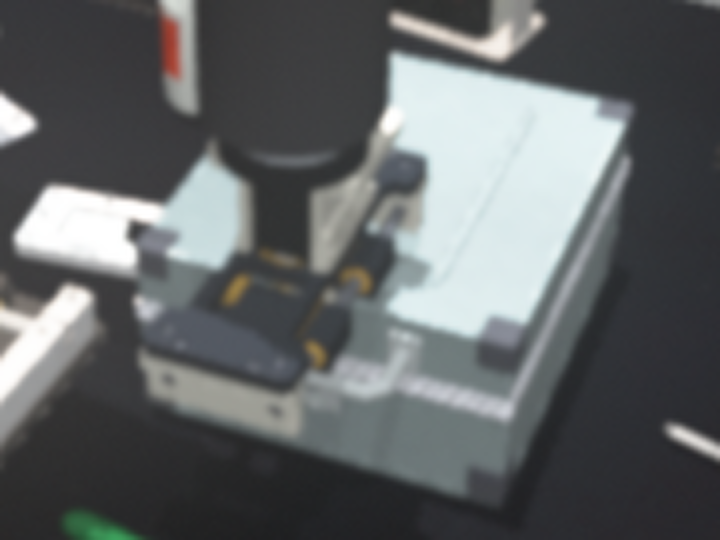

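View pics/t_h1c.png

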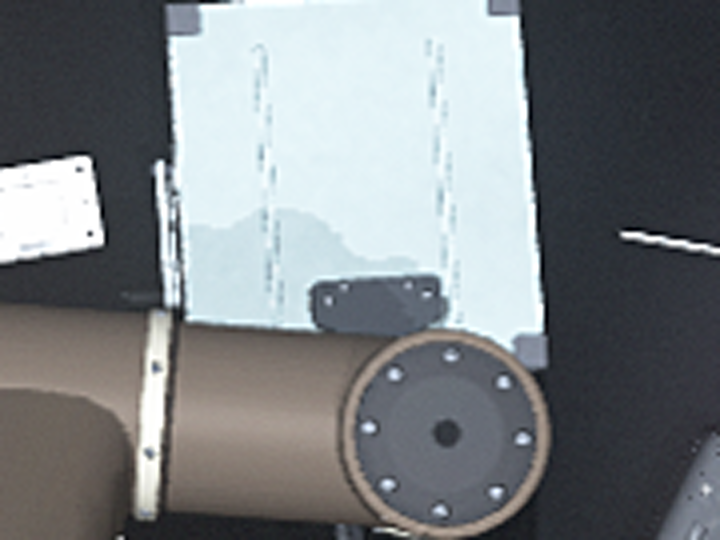

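The pictures show the gripper over the handle (side crop, right bow post at about (400,350)), with no contact force. I'll grip the bar and swing the lid.

```bash
python3 - <<'E'
from h import *
robot.move_gripper(0.0); print(robot.read_grip_width(),robot.read_force())
for t in np.linspace(0,1.19,9)[1:]:
    robot.servo_line(handle(t)-zz*.019,speed=.12); print(t.round(2),robot.read_grip_width().__round__(3),robot.read_force().round(1),robot.read_position().round(3))
print(robot.read_t())
snap('h2'); p=np.load('side_h2_p.npy'); crop('side',p,250,80,240,180,3.2,'s_h2c.png')
E
```

```text
0.1022635764778967 [ 6.25557019  2.09978445 -2.21042383]
0.15 0.099 [ 6.4  0.8 -3.9] [ 0.441 -0.213  0.118]
0.3 0.098 [ 8.6 -0.6 -4.8] [ 0.454 -0.212  0.158]
0.45 0.102 [ 9.  -2.6 -7.5] [ 0.471 -0.211  0.194]
0.6 0.098 [ 6.4 -2.5 -6.5] [ 0.494 -0.209  0.228]
0.74 0.103 [ 3.  -2.6 -3.7] [ 0.52  -0.206  0.257]
0.89 0.102 [-3.2 -0.5  3.9] [ 0.552 -0.204  0.284]
1.04 0.104 [-3.2  1.5  7.4] [ 0.588 -0.201  0.305]
1.19 0.105 [-1.8  0.7  5.4] [ 0.627 -0.197  0.321]
10.1167
```

View pics/s_h2c.png

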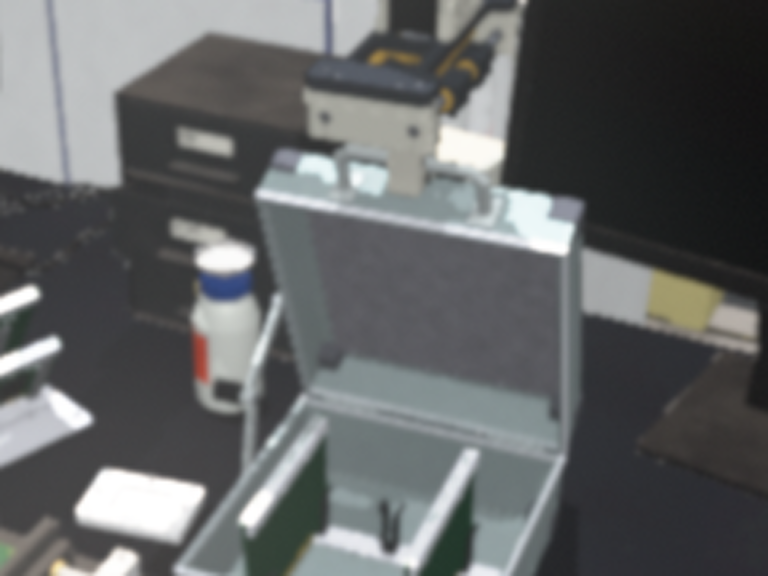

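```bash
python3 - <<'E'
from h import *
robot.move_gripper(.27); print(robot.read_force().round(1))
p=robot.read_position()
robot.servo_line(p+zz*.06,speed=.15); robot.servo_line(p+zz*.06-cx_*.12,speed=.25)
robot.move_gripper(0)
a=np.radians(20);O=ori(np.sin(a)*cx_-np.cos(a)*zz,-cy_)
robot.goto(case(-.05,.148,.19),O)
print(robot.read_t(),robot.read_position(),robot.read_force())
snap('k1'); p=np.load('side_k1_p.npy'); crop('side',p,240,80,200,200,3,'s_k1c.png'); p=np.load('top_k1_p.npy'); crop('top',p,270,140,160,160,4,'t_k1c.png')
E
```

```text
[-0.8 -0.8 -0. ]
13.6 [ 0.52749378 -0.0572914   0.19111888] [0.32658225 0.32020442 0.95564416]
```

View pics/s_k1c.png

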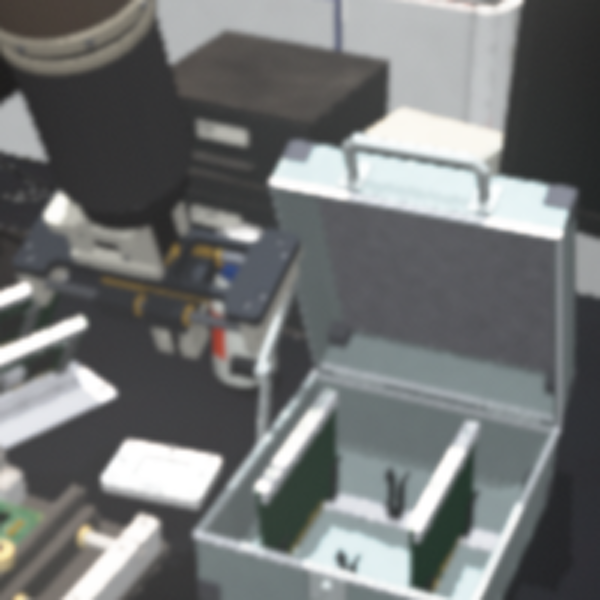

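View pics/t_k1c.png

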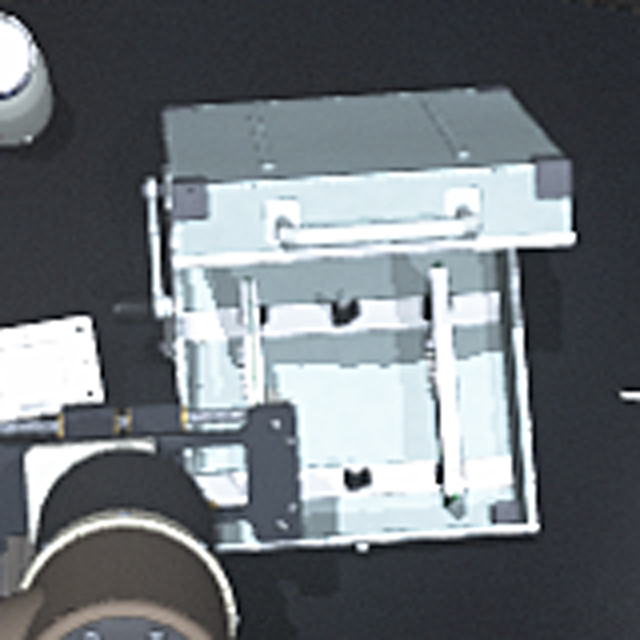

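```bash
python3 - <<'E'
from h import *
X=tri([('side',np.array([230,388])/3.2+[250,80]),('top',np.array([135,308])/4+[270,140])])
q=X-np.r_[CC,0]; print('knob case',q@cx_,q@cy_,X[2], proj('top',X),proj('top',case(.029,.135,.124)),proj('side',case(.029,.135,.124)))
# handle for lid angle
d=[('top',np.array([[280,238],[465,226]]).mean(0)/4+[270,140]),('side',np.array([[350,150],[487,180]]).mean(0)/3+[240,80])]
X=tri(d);q=X-np.r_[CC,0];print('handle',q@cx_,q@cy_,X[2], np.arctan2(X[2]-.072,.12-q@cx_)-np.arctan2(.023,.278))
E
```

```text
knob case 0.03018244158641783 0.13533979259379114 0.12837404436899122 [[303.96031319 216.8712057 ]] [[304.15395841 217.55575284]] [[321.60073827 203.02605989]]
handle 0.039535318667751354 0.0004258222405299272 0.32618371384279016 1.181670120253403
```

```bash
python3 - <<'E'
from h import *
a=np.radians(20);t=np.array([np.cos(a),np.sin(a)])
def tcp(phi,gap):
    phi=np.radians(phi);k=np.array([.015,.045])+.0803*np.array([np.cos(phi),np.sin(phi)])
    c=np.array([.85,-.53]);c/=np.linalg.norm(c); q=k-c*(.009+gap)-.0095*t; return case(q[0],.147,q[1])
robot.servo_line(tcp(79,.02),speed=.12)
print(robot.read_force().round(1),robot.read_t())
for phi,g in [(79,.003),(79,0)]+[(x,0) for x in np.arange(76,46.9,-3)]:
    robot.servo_line(tcp(phi,g),speed=.06); f=robot.read_force(); print(phi,f.round(1),robot.read_position().round(4))
    if np.linalg.norm(f)>28: break
print(robot.read_t())
snap('k2'); p=np.load('side_k2_p.npy'); crop('side',p,240,80,200,200,3,'s_k2c.png'); p=np.load('top_k2_p.npy'); crop('top',p,270,140,160,160,4,'t_k2c.png')
E
```

```text
[-0.2  0.4 -0.2] 14.45
79 [-0.8 -0.2  0.1] [ 0.5877 -0.0531  0.1267]
79 [-0.4 -0.7  0.3] [ 0.5902 -0.0529  0.1253]
76.0 [-0.  -0.  -0.2] [ 0.5945 -0.0525  0.1244]
73.0 [-0.5  0.1  0.7] [ 0.5987 -0.0521  0.1233]
70.0 [-0.2 -0.1 -0.4] [ 0.6026 -0.0518  0.1219]
67.0 [ 0.2 -0.4  0. ] [ 0.6064 -0.0514  0.1203]
64.0 [-0.5 -1.4 -0.6] [ 0.6102 -0.0511  0.1185]
61.0 [-0.3 -0.  -0.8] [ 0.6139 -0.0508  0.1166]
58.0 [-0.4 -0.6 -0.7] [ 0.6174 -0.0505  0.1144]
55.0 [-0.1 -0.   0.6] [ 0.6209 -0.0502  0.1121]
52.0 [-0.   0.4  0.2] [ 0.6242 -0.05    0.1096]
49.0 [ 0.1 -0.4  0. ] [ 0.6274 -0.0496  0.1068]
17.6333
```

View pics/s_k2c.png

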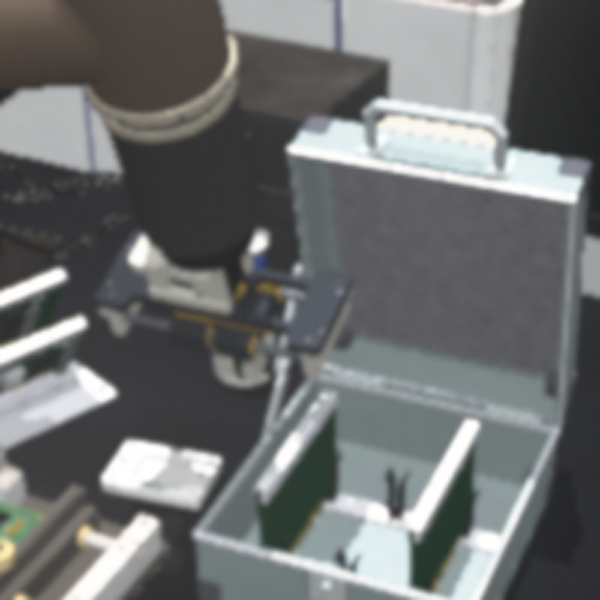

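View pics/t_k2c.png

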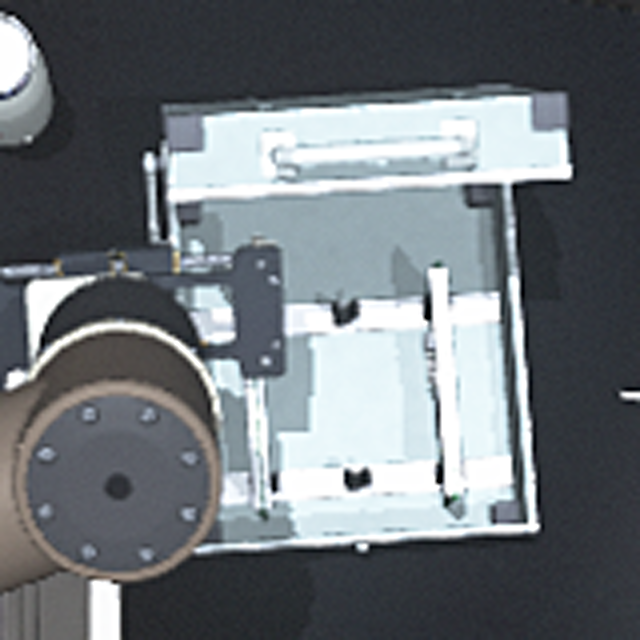

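The lid has risen: the handle moved from row ~232 to ~155 in the top crop. I'll press on gently to the stop and measure the lid angle.

```bash
python3 - <<'E'
from h import *
X=tri([('top',np.array([[278,158],[470,148]]).mean(0)/4+[270,140]),('side',np.array([[370,110],[502,135]]).mean(0)/3+[240,80])])
q=X-np.r_[CC,0];print('handle',q@cx_,q@cy_,X[2], np.arctan2(X[2]-.072,.12-q@cx_)-np.arctan2(.023,.278))
c=cx_*.8-zz*.6
for i in range(8):
    robot.servo_line(robot.read_position()+c*.002,speed=.03); f=robot.read_force(); print(f.round(1),f@c)
    if -f@c>12: break
print(robot.read_t(),robot.read_position())
E
```

```text
handle 0.07916203652268099 -0.00021319604036521824 0.34247839858098694 1.3383981631477697
[-0.1  0.1 -0.5] 0.20526104027836378
[-2.3  0.1  3.6] -3.996552116631033
[-10.2   2.   11.7] -14.999071285624145
18.4833 [ 0.63135938 -0.04957287  0.1038619 ]
```

```bash
python3 - <<'E'
from h import *
c=cx_*.8-zz*.6
for i in range(3):
    robot.servo_line(robot.read_position()+c*.0015,speed=.03); f=robot.read_force(); print(f.round(1),f@c)
    if -f@c>25: break
robot.dwell(.1)
robot.servo_line(robot.read_position()-c*.05,speed=.15)
robot.servo_line(robot.read_position()+zz*.10-cx_*.05+cy_*.03,speed=.25)
snap('k3'); p=np.load('side_k3_p.npy'); crop('side',p,240,80,200,200,3,'s_k3c.png'); p=np.load('top_k3_p.npy'); crop('top',p,270,140,160,160,4,'t_k3c.png')
print(robot.read_t())
E
```

```text
[-12.5   2.1  15.5] -19.11986203858378
[-15.1   3.2  16.1] -21.50436045081653
[-15.3   3.2  16.9] -22.12049718716272
20.5417
```

View pics/s_k3c.png

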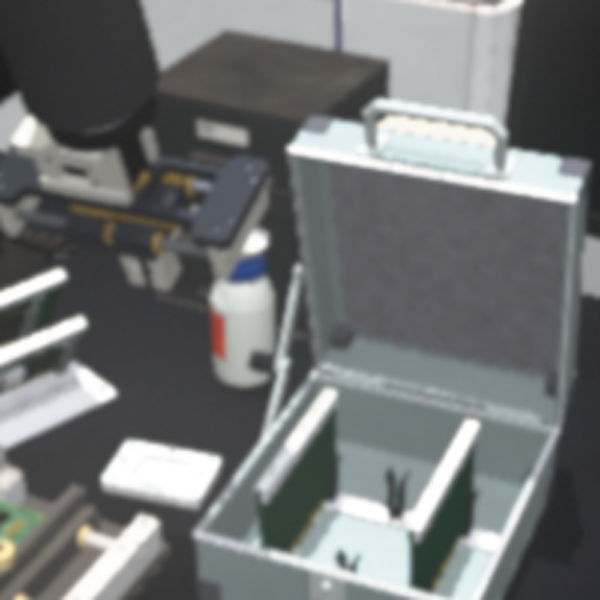

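View pics/t_k3c.png

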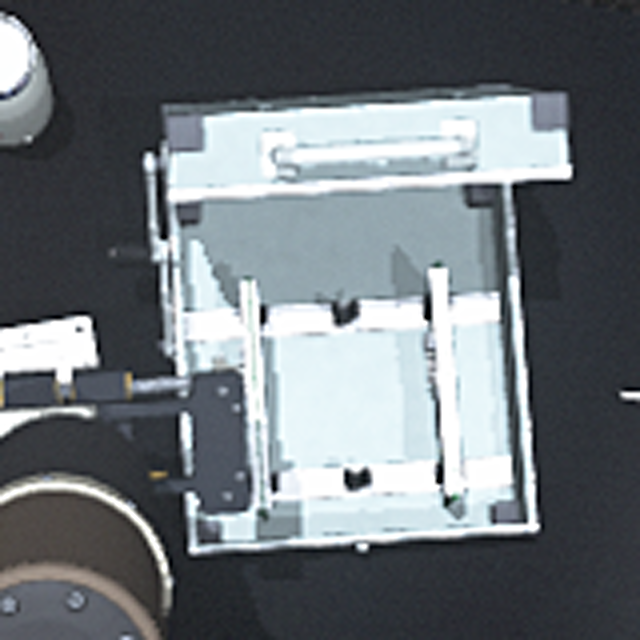

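```bash
python3 - <<'E'
from h import *
X=tri([('side',np.array([263,361])/3+[240,80]),('top',np.array([130,252])/4+[270,140])])
q=X-np.r_[CC,0]; a=np.array([q@cx_,X[2]]);print('knob case',a,q@cy_)
for k in ((.069,.105),(.0665,.1065),(.064,.109)):
  print(k,(proj('side',case(k[0],.135,k[1]))-[240,80])*3,(proj('top',case(k[0],.135,k[1]))-[270,140])*4, np.degrees(np.arctan2(k[1]-.045,k[0]-.015)))
for x in (-.079,.031): print((proj('top',case(x,0,.054))-[270,140])*4,(proj('side',case(x,0,.054))-[240,80])*3)
for y in (-.06,.06): print('rail ends',(proj('top',[case(x,y,.112) for x in(-.099,.051)])-[270,140])*4)
E
```

```text
knob case [0.06834559 0.10740086] 0.13698723055070092
(0.069, 0.105) [[265.25654051 363.48367342]] [[133.44103936 251.18257313]] 48.01278750418334
(0.0665, 0.1065) [[264.01112361 363.51534734]] [[133.62777454 254.74823083]] 50.057248532559136
(0.064, 0.109) [[262.73574032 362.56224195]] [[133.78690409 258.09063417]] 52.56142842766696
[[356.85348674 477.04918174]] [[347.64251254 555.5813429 ]]
[[345.47977952 308.33555594]] [[397.07255805 473.98098846]]
rail ends [[461.67507799 497.79464004]
 [444.58392605 259.62035658]]
rail ends [[269.40774861 509.53112748]
 [254.20215365 270.81981044]]
```

```bash
cat >> h.py <<'E'
dS=-.5*sx_+.866*zz; nS=.866*sx_+.5*zz; OS=ori(-dS,-nS); gS=stand(.0025,-.004,.101)
E
python3 - <<'E'
from h import *
robot.move_gripper(.34)
robot.goto(gS+dS*(.13-.019),OS)
robot.servo_line(gS+dS*(.035-.019),speed=.15)
print(robot.read_t(),robot.read_force().round(1),robot.read_position())
snap('c1'); p=np.load('side_c1_p.npy'); crop('side',p,180,100,160,150,4,'s_c1c.png'); p=np.load('top_c1_p.npy'); crop('top',p,150,150,130,130,4.5,'t_c1c.png')
E
```

```text
22.8417 [ 0.3 -0.1  0.2] [0.62360785 0.20489603 0.11577094]
```

View pics/s_c1c.png

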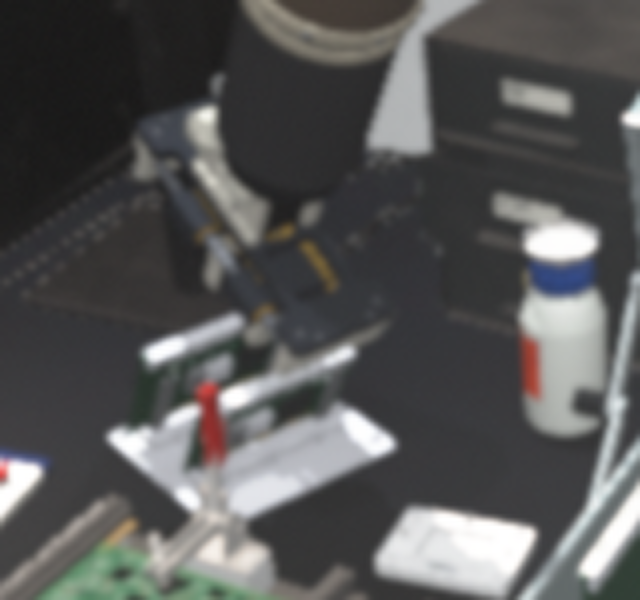

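View pics/t_c1c.png

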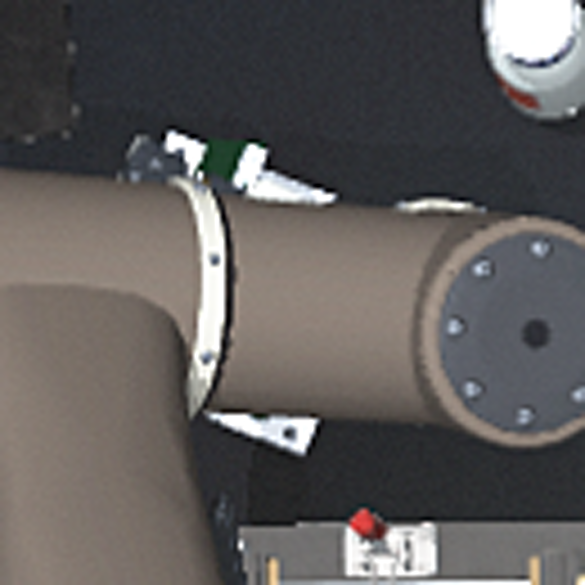

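```bash
python3 - <<'E'
from h import *
for e in (.02,.01,0.0):
    robot.servo_line(gS+dS*(e-.019),speed=.06); f=robot.read_force();print(e,f.round(1))
    if np.linalg.norm(f)>6: break
snap('c2'); p=np.load('side_c2_p.npy'); crop('side',p,190,150,110,90,6,'s_c2c.png')
E
```

```text
0.02 [-0.5 -0.3  0. ]
0.01 [ 0.2 -0.6  0. ]
0.0 [ 0.1 -0.4  0.1]
```

View pics/s_c2c.png

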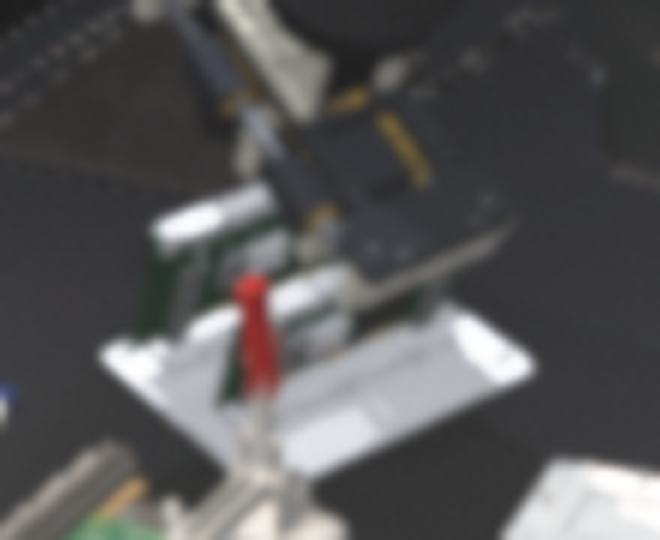

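```bash
python3 - <<'E'
from h import *
robot.move_gripper(0); print(robot.read_grip_width(),robot.read_force().round(1))
p0=robot.read_position()
for e in (.015,.04,.075,.10):
    robot.servo_line(p0+dS*e,ori=OS,speed=.1); print(e,robot.read_force().round(1),round(robot.read_grip_width(),3))
robot.servo_line(p0+dS*.10+zz*.08,speed=.15)
O=ori(-zz,-cy_)
robot.servo_line(np.array([.55,.10,.30]),ori=O,speed=.12)
print(robot.read_t(),robot.read_force().round(1),robot.read_grip_width())
snap('c3'); p=np.load('side_c3_p.npy'); crop('side',p,150,50,250,200,3,'s_c3c.png');p=np.load('top_c3_p.npy'); crop('top',p,150,130,200,150,4,'t_c3c.png')
E
```

```text
0.11396698118590629 [-1.2  2.1  2.3]
0.015 [-0.4  0.4 -1.1] 0.106
0.04 [-1.  -0.3 -1.4] 0.115
0.075 [-0.  -0.1 -2.5] 0.107
0.1 [ 0.8 -0.2 -2.6] 0.113
27.8917 [ 0.   0.6 -1.7] 0.10841160567424697
```

View pics/s_c3c.png

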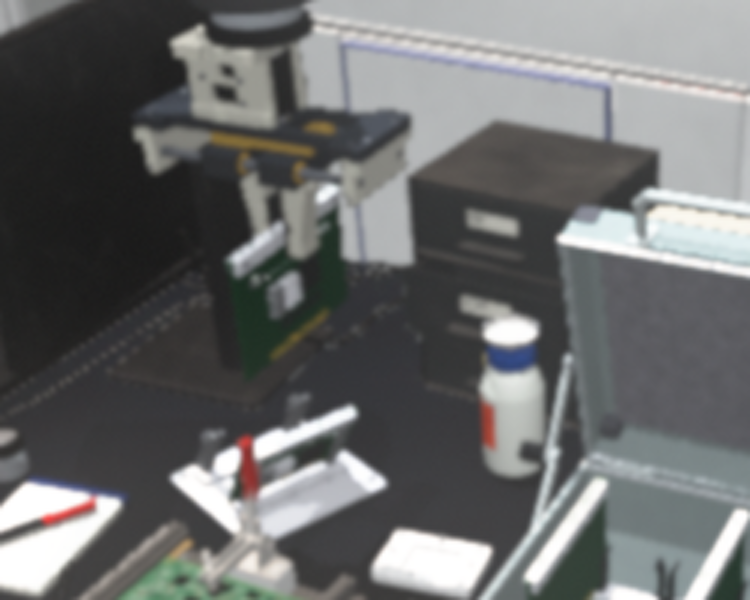

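View pics/t_c3c.png

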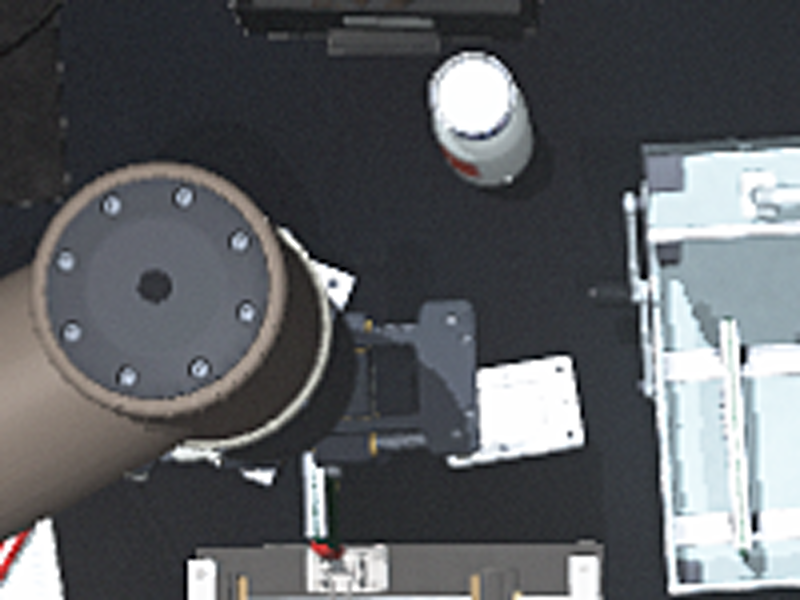

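```bash
python3 - <<'E'
from h import *
T=robot.read_position();print(T,robot.read_tcp_rot().round(3))
o,d=ray('side',np.array([[230,272],[340,198],[246,372],[343,297]])/3+[150,50])
for q in o+d*(((T-o)@cy_)/(d@cy_))[:,None]: print(((q-T)@cx_).round(4),(q-T)[2].round(4))
E
python3 - <<'E'
import sys;sys.path.insert(0,'.')
from h import *
p=np.load('side_c3_p.npy'); crop('side',p,210,100,70,80,8,'s_c3d.png')
E
ls -d pics/s_c3d.png
```

```text
[0.55011164 0.0998319  0.29958965] [[ 0.996  0.084 -0.   ]
 [ 0.084 -0.996  0.001]
 [-0.    -0.001 -1.   ]]
-0.0738 0.0157
0.0808 0.0101
-0.0741 -0.0675
0.0692 -0.073
pics/s_c3d.png
```

View pics/s_c3d.png

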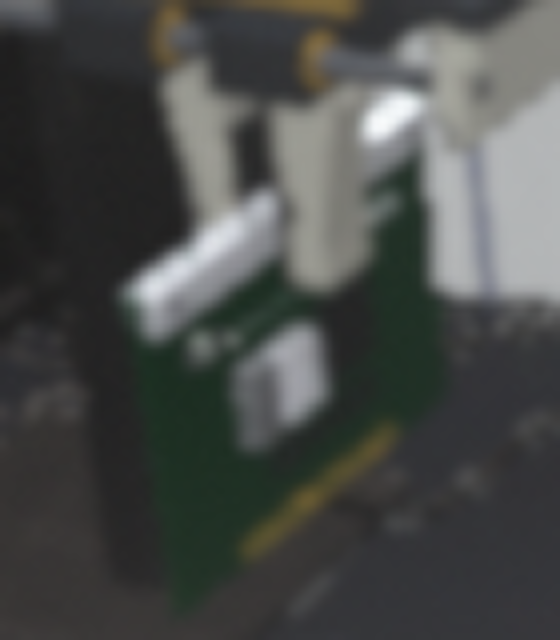

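```bash
python3 - <<'E'
from h import *
T=robot.read_position()
o,d=ray('side',np.array([[175,608],[440,392],[150,342],[430,140],[125,295]])/8+[210,100])
for q in o+d*(((T-o)@cy_)/(d@cy_))[:,None]: print(((q-T)@cx_).round(4),(q-T)[2].round(4))
E
```

```text
-0.0757 -0.0718
0.0722 -0.0744
-0.0677 0.0079
0.0819 0.0058
-0.0752 0.0253
```

```bash
python3 - <<'E'
from h import *
O=ori(-zz,-cy_)
robot.servo_line(case(-.0235,.20,.26),ori=O,speed=.2)
robot.servo_line(case(-.0235,0,.25),speed=.15)
robot.servo_line(case(-.0235,0,.15),speed=.12)
print(robot.read_t(),robot.read_force().round(1),robot.read_grip_width())
snap('d1'); p=np.load('side_d1_p.npy'); crop('side',p,290,140,150,150,5,'s_d1c.png');p=np.load('top_d1_p.npy'); crop('top',p,290,170,140,120,5,'t_d1c.png')
E
```

```text
31.1583 [ 0.3 -0.7 -2.2] 0.11024357176482052
```

View pics/s_d1c.png

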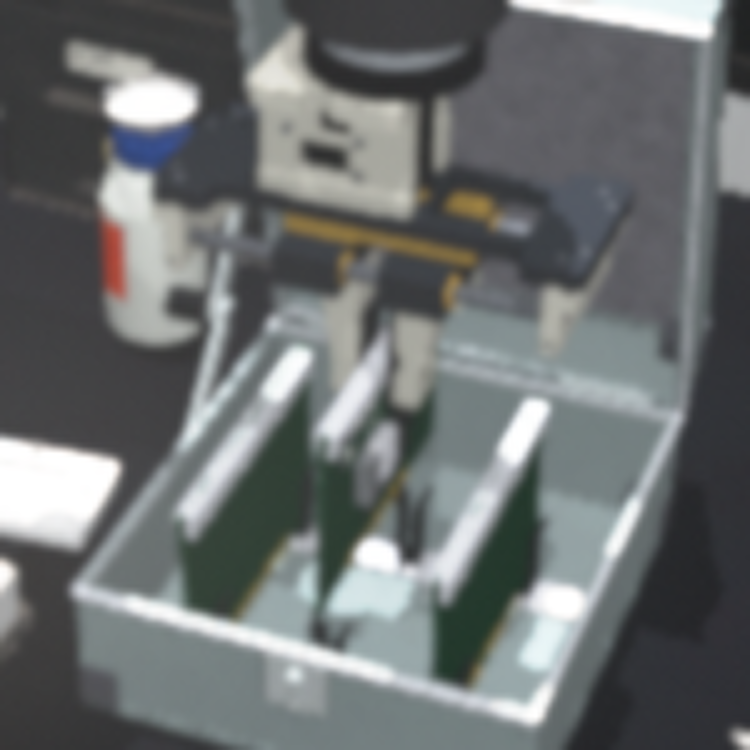

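View pics/t_d1c.png

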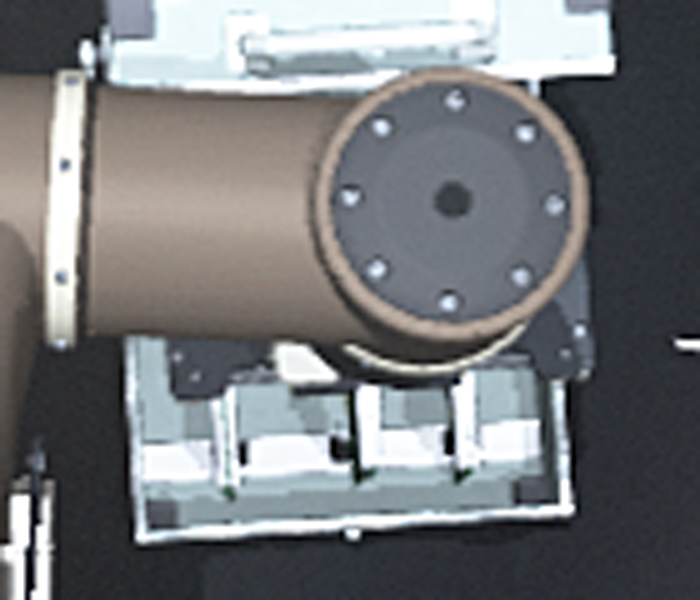

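```bash
python3 - <<'E'
from h import *
T=robot.read_position(); print((T-np.r_[CC,0])@cx_,(T-np.r_[CC,0])@cy_)
f=lambda n,P,o,s:((proj(n,P)-o)*s).round(0).tolist()
for nm,P in [('rail front top',case(-.0985,0,.1755)),('bottom front',case(-.0985,0,.0755)),('guide top',case(-.079,0,.054)),('guide rear top',case(.031,0,.054)),('rack+60 rail front',case(-.099,.06,.112)),('rack-60',case(-.099,-.06,.112)),('wall corners',case(-.12,.11,.072)),('wallc',case(-.12,-.11,.072))]:
    print(nm,f('top',P,[290,170],5),f('side',P,[290,140],5))
E
```

```text
-0.022877012646310556 -0.00010837701755827036
rail front top [[367.0, 472.0]] [[317.0, 438.0]]
bottom front [[352.0, 482.0]] [[314.0, 616.0]]
guide top [[346.0, 446.0]] [[329.0, 626.0]]
guide rear top [[332.0, 235.0]] [[412.0, 490.0]]
rack+60 rail front [[237.0, 487.0]] [[190.0, 521.0]]
rack-60 [[477.0, 472.0]] [[444.0, 589.0]]
wall corners [[139.0, 538.0]] [[73.0, 589.0]]
wallc [[569.0, 511.0]] [[534.0, 719.0]]
```

```bash
python3 - <<'E'
from h import *
for z in list(np.arange(.14,.0925,-.006))+[.091,.0895,.088,.0868,.0856,.0845]:
    robot.servo_line(case(-.0235,0.0003,z),speed=.06); f=robot.read_force(); T=robot.read_position()
    print(round(z,4),T[2].round(4),f.round(1))
    if f[2]>8 or abs(f[1])>10: break
print(robot.read_t(),robot.read_grip_width())
E
```

```text
0.14 0.1395 [-0.1 -0.5 -1.5]
0.134 0.1335 [-0.6  0.3 -1.3]
0.128 0.1275 [-0.1  0.3 -2.3]
0.122 0.1215 [ 0.1  0.1 -2.2]
0.116 0.1155 [ 0.1 -0.5 -2.2]
0.11 0.1095 [ 0.2  0.2 -2.2]
0.104 0.1035 [-0.1  0.7 -1.8]
0.098 0.0975 [ 0.   0.2 -1.9]
0.091 0.0904 [-0.5  0.7 -1. ]
0.0895 0.0895 [-0.2  0.3 -1.5]
0.088 0.0879 [-0.8  0.9 -1.9]
0.0868 0.0873 [-0.9 -0.5  2.7]
0.0856 0.087 [-3.1  2.  10.1]
34.5917 0.11064047132369675
```

```bash
python3 - <<'E'
from h import *
robot.servo_line(case(-.0235,0.0003,.0868),speed=.05); print(robot.read_force().round(1))
robot.move_gripper(.34); robot.dwell(.2); print(robot.read_force().round(1),robot.read_grip_width())
robot.servo_line(case(-.0235,0.0003,.16),speed=.1); print(robot.read_force().round(1))
robot.servo_line(case(-.0235,0.0003,.28),speed=.25)
robot.servo_line(case(-.15,.25,.30),speed=.25)
print(robot.read_t())
snap('e1'); p=np.load('side_e1_p.npy'); crop('side',p,270,100,170,200,3,'s_e1c.png');p=np.load('top_e1_p.npy'); crop('top',p,290,150,140,140,4,'t_e1c.png')
E
```

```text
[0.2 0.5 4.6]
[-0.3 -0.2 -0.3] 0.33977394452831877
[ 1.   0.1 -0.6]
38.4333
```

View pics/s_e1c.png

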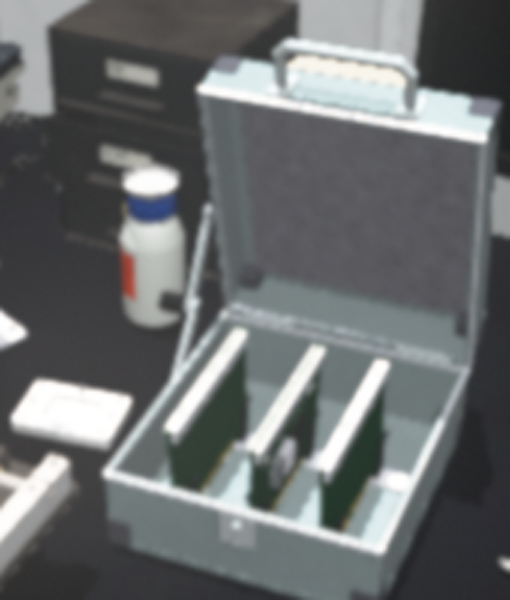

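View pics/t_e1c.png

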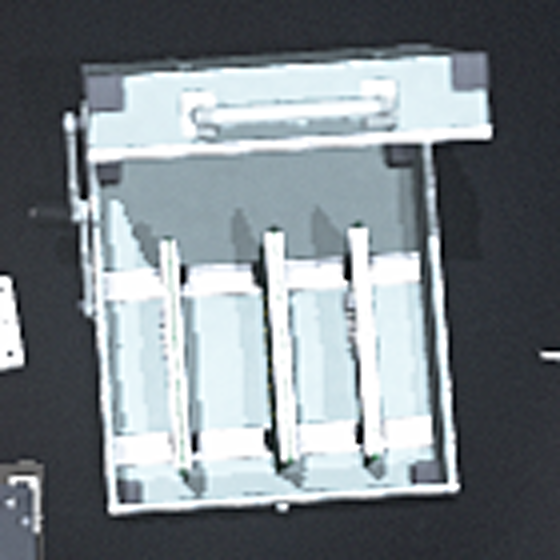

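```bash
python3 - <<'E'
from h import *
p=np.load('top_e1_p.npy');q=np.load('side_e1_p.npy')
crop('top',p,310,190,90,90,8,'t_e1d.png');crop('side',q,310,200,100,90,8,'s_e1d.png')
D=np.load('top_e1_d.npy');P=cloud('top',D)-np.r_[CC,0]; L=np.stack([P@cx_,P@cy_,P[:,:,2]],-1).reshape(-1,3)
m=(L[:,2]>.1)&(L[:,2]<.125)&(L[:,0]>-.105)&(L[:,0]<.056)&(abs(L[:,1])<.09)
for lo,hi in((-.09,-.03),(-.03,.03),(.03,.09)):
    k=L[m&(L[:,1]>lo)&(L[:,1]<hi)]; 
    f=np.polyfit(k[:,0],k[:,1],1)
    print(len(k),np.percentile(k,[2,50,98],axis=0).round(4).tolist(),'line',f.round(4), 'y@-24',np.polyval(f,-.024).round(4))
D=np.load('side_e1_d.npy');P=cloud('side',D)-np.r_[CC,0]; L=np.stack([P@cx_,P@cy_,P[:,:,2]],-1).reshape(-1,3)
m=(L[:,2]>.105)&(L[:,2]<.125)&(L[:,0]>-.105)&(L[:,0]<.056)&(abs(L[:,1])<.09)
for lo,hi in((-.09,-.03),(-.03,.03),(.03,.09)):
    k=L[m&(L[:,1]>lo)&(L[:,1]<hi)]; 
    f=np.polyfit(k[:,0],k[:,1],1)
    print('side',len(k),np.percentile(k,[2,50,98],axis=0).round(4).tolist(),'line',f.round(4))
E
```

```text
249 [[-0.0948, -0.0608, 0.1036], [-0.0246, -0.0555, 0.1111], [0.046, -0.0506, 0.1185]] line [ 0.0011 -0.0555] y@-24 -0.0555
248 [[-0.0941, -0.0072, 0.1038], [-0.0247, -0.002, 0.1116], [0.0447, 0.0029, 0.1186]] line [ 0.0021 -0.0019] y@-24 -0.0019
239 [[-0.0959, 0.0593, 0.1033], [-0.0257, 0.0643, 0.1113], [0.044, 0.0691, 0.118]] line [0.0025 0.0643] y@-24 0.0642
side 224 [[-0.0974, -0.0597, 0.1058], [-0.0343, -0.0558, 0.1118], [0.0419, -0.0492, 0.1144]] line [ 0.0027 -0.0553]
side 214 [[-0.0973, -0.0061, 0.1058], [-0.0319, -0.0023, 0.1115], [0.0422, 0.0038, 0.1145]] line [-0.0008 -0.0019]
side 220 [[-0.1001, 0.0597, 0.1057], [-0.035, 0.0637, 0.1118], [0.0425, 0.0709, 0.1145]] line [0.0022 0.0643]
```

View pics/t_e1d.png

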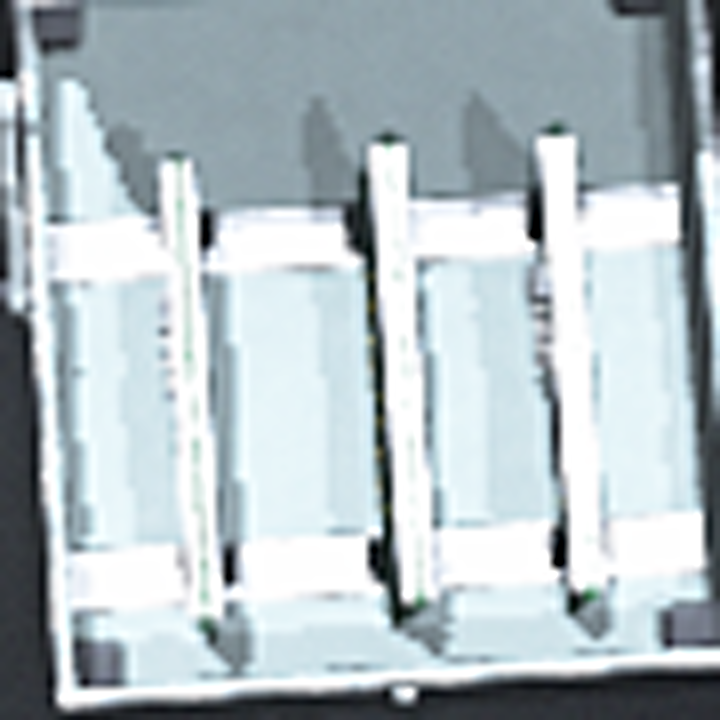

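View pics/s_e1d.png

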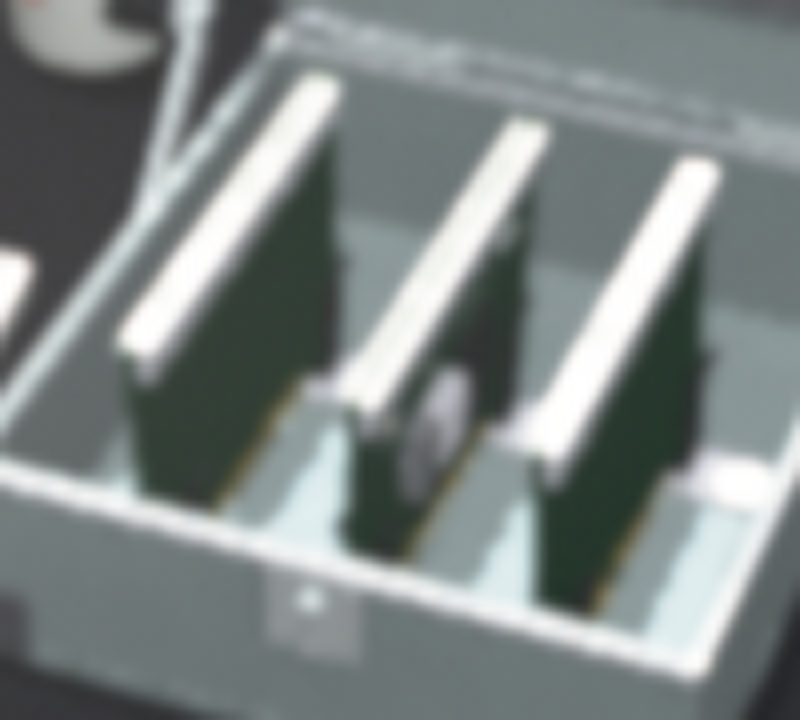

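```bash
python3 - <<'E'
from h import *
print(robot.read_t(),robot.read_force().round(1)); robot.job_done()
E
```

```text
38.5333 [ 0.1 -0.3  0.8]
the job is handed in; nothing more can be done
```

I raised the lid by its bow handle, pressed the stay knob past dead centre until it locked, and moved the tall card from the stand into the case's middle slot. I handed the job in at about 38.5 s of the 72 s allowed. It reported no verdict, so the figures below are from my last pictures.

- **Stay and lid:** after I backed off, the knob was at case x ≈ 68 mm and 107 mm up, against about 69 and 105 for locked. The lid measured about 1.34 rad during the press. Knob and lid were at the same pixels in the last pictures.
- **Tall card:** its rail top is 111–112 mm above the bench, level with both neighbours, so it is fully down. It is within about 1 mm lengthways and parallel to the slot to about 0.2°. The rail sits about 2 mm to the right of the slot line.
- **Small disagreement:** the two rack cards' rails read about 4.5 mm to the left of nominal. They read left of nominal before insertion too. I took this as slight lean or play in the slots, because the slot guides themselves matched the calibration to 1–2 mm.
- **Bystanders:** I saw no contact with the other cards or the loose objects, but I did not measure whether any of them had shifted.
- **Robot:** it was clear of everything, with under 1 N on the tool.

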